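Store the desk height on the control pad

ROBOT

A 6-joint arm with a two-finger parallel gripper is mounted at the origin on the work surface. World frame = base frame: x ahead of the robot, y to its left, z up, the work surface at z = 0. Lengths are in mm, angles in degrees, forces in N, time in s.
With the tool pointing down it reaches from about 350 to 975 mm from the base axis. Payload 4.9 kg.
Tool frame: the origin (TCP) lies at the very end of the fingers, on their centre line; the grasp point (between the pads) lies 19 mm behind it; x points along the fingers, y is the direction in which the jaws open and shut, and the axes are right-handed (so a half turn about x gives the same grasp; the last joint's range is limited). The gripper opens to 85 mm and grips with 20 to 120 N. Pads are 22 mm wide; open, the fingers measure 114 mm over their backs; the gripper's body (76 mm by 85 mm) begins 54 mm behind the grasp point. The pads swing forward as they close: fully open they stand 13 mm farther back than shut.
Start: joints at [59.931, 3.019, 92.412, -0, 84.569, -6.818], TCP at [246.709, 574.227, 231.304] pointing down, gripper open.
Joint ranges: [-172.51, 172.51], [-57.92, 126.97], [3.15, 148.05], [-58.71, 238.71], [5.1, 150.11], [-179.66, 179.66]. Speed limits (degrees/s): [147.25, 147.25, 180, 180, 180, 180].

INTERFACE

Orientations are given as a 3x3 rotation matrix whose columns are the frame's x, y, z axes.
In Python, from cell import ctrl gives the robot as it stands.
- The arm moves only by the tool jog_arm, never from a script. Its argument "rows" is text: rows parted by semicolons, each of 6 numbers parted by spaces: the shift along the tool's x, y, z in units of 60 mm (1.0 is 60 mm), then the turn, a rotation vector about the tool's x, y, z in units of 8 degrees (1.0 is 8 degrees). In form: dx dy dz wx wy wz; .... A call has 1 to 5 rows; each row shifts and turns the commanded pose from where the row before left it, along the tool's axes as they then stand; what a row does not reach is not made up. A row lasts 1/8 s, in which the tool goes at most 62.5 mm and 10.7 degrees, less where a joint would pass 70% of its speed; a pose out of reach is approached as far as the arm can. A call is refused whole if a number of a shift passes 1 or a number of a turn 1, either way. A call with a gripper value outside its range is refused whole. "claw" is the closure, from 0 (fully open) to 1 (shut), set as the call begins (left out, the last holds). The fingers move at their own pace and stop on an object; "squeeze" is the grip in N (left out, the last holds). Time passes only in rows, so rows that do not move let the fingers close. It gives the time, the measured TCP pose, the force and the opening at its end, in the units of the state.
- ctrl.state(): the state, without advancing time (a new reading comes with each control period).
- ctrl.snapshot(name): name is "scene" or "side" or "wrist"; returns the picture (400x640x3 uint8, blue, green, red); there is no depth.
- ctrl.camera_model(name): a dict with "camera_matrix" (3x3 intrinsics, pixels), "extrinsics" (4x4, takes a point from world to camera coordinates). Camera axes: x right, y down, z forward; pixel columns grow to the right and rows downward; lengths in mm; the calibration is good to about 2 mm. A picture is of the moment at which its call begins: read the wrist's pose just before it. camera_model takes no time and is no camera call; for the wrist camera it gives the pose at the moment of the call.
- ctrl.job_done(): hands the job in, once; it reports no verdict.
The state is a dict: "t": time; "joints": joint angles; "qvel": joint speeds; "joint_efforts": joint torques, N m; "ee_pos": TCP position; "tool_rot": TCP orientation; "contact_force": force on the tool from outside, world axes, zero at the start; "torque": the same for the moment, N m; "width": opening from 0.0 (shut) to 1.0 (fully open).
Only numpy, scipy, OpenCV 4.12 (cv2) and the standard library are available. Lean on these libraries where they do the work, as an engineer would, in place of code of your own. Each camera call takes 0.05 s, during which the arm holds its last target. There are 200 camera calls.

TASK

Store the present height of the sit-stand desk on its control pad: with the fingertips gently press the long bar key well down and let it come right up again, then press the small round key (the smaller of the two round ones) well down, let it come up and withdraw. Press none of the other keys, pick nothing up, and leave the magnet, the eraser and everything else around the pad where it stands.

Things in the scene. Friction and masses are not known exactly. Their poses are not given: they have to be found in the camera images.
- pad: desk-height control pad: a flat black box fixed to the desk, 130 mm (its x) by 270 mm (its y), 26 mm high, origin at the centre of its underside, z up. On its top are six white spring keys in two rows (along y) of three, row spacing 54 mm, column spacing 90 mm; which key is in which place varies. Each key sits in a 48 mm square black module, 3 mm high, turned as the pad is. All caps stand 14 mm above the pad's top, 40 mm above the desk, and all keys have the same spring.
- bar_top (a point): centre of the top face of the long bar key cap, a plain oblong 40 mm long (along the pad's y) and 14 mm wide; 40 mm above the desk when up, moves down with the key; axes as the pad's
- dot_top (a point): centre of the top face of the small round key cap, 18 mm across, the smaller of the two round ones; 40 mm above the desk when up, moves down with the key; axes as the pad's
- disc_top (a point): centre of the top face of the large round key cap, 36 mm across; 40 mm above the desk when up, moves down with the key; axes as the pad's
- square_top (a point): centre of the top face of the square key cap, 30 x 30 mm; 40 mm above the desk when up, moves down with the key; axes as the pad's
- plus_top (a point): centre of the top face of the plus-shaped key cap, 36 mm over its arms, each 11 mm wide; 40 mm above the desk when up, moves down with the key; axes as the pad's
- chevron_top (a point): centre of the top face of the arrowhead-shaped (chevron) key cap, about 45 mm wide; 40 mm above the desk when up, moves down with the key; axes as the pad's
- key_bar (a joint): how far the bar key is pressed: 0 up, 0.008 m fully down (hard stop, cap still 3 mm proud of its module); spring 1 N at the top, 5 N at the bottom, returns by itself; a press registers from 5 mm, it counts as up again below 1.5 mm
- key_dot (a joint): how far the small round key is pressed: 0 up, 0.008 m fully down (hard stop, cap still 3 mm proud of its module); spring 1 N at the top, 5 N at the bottom, returns by itself; a press registers from 5 mm, it counts as up again below 1.5 mm
- key_disc (a joint): how far the disc key is pressed: 0 up, 0.008 m fully down (hard stop, cap still 3 mm proud of its module); spring 1 N at the top, 5 N at the bottom, returns by itself; a press registers from 5 mm, it counts as up again below 1.5 mm
- key_square (a joint): how far the square key is pressed: 0 up, 0.008 m fully down (hard stop, cap still 3 mm proud of its module); spring 1 N at the top, 5 N at the bottom, returns by itself; a press registers from 5 mm, it counts as up again below 1.5 mm
- key_plus (a joint): how far the plus key is pressed: 0 up, 0.008 m fully down (hard stop, cap still 3 mm proud of its module); spring 1 N at the top, 5 N at the bottom, returns by itself; a press registers from 5 mm, it counts as up again below 1.5 mm
- key_chevron (a joint): how far the chevron key is pressed: 0 up, 0.008 m fully down (hard stop, cap still 3 mm proud of its module); spring 1 N at the top, 5 N at the bottom, returns by itself; a press registers from 5 mm, it counts as up again below 1.5 mm
- bar_base: the fixed 48 x 48 x 3 mm module that carries the long bar key; origin at the centre of its underside on the pad's top, axes as the pad's
- dot_base: the fixed 48 x 48 x 3 mm module that carries the small round key; origin at the centre of its underside on the pad's top, axes as the pad's
- magnet: red skittle-shaped board magnet standing on the pad between two key columns, 16 mm across, 22 mm high; 20 g; loose, a bystander; origin at the centre of its underside
- eraser: white eraser with blue sleeve lying on the pad between the other two key columns, 40 x 18 x 12 mm; 20 g; loose, a bystander; origin at the centre of its underside
- mug: white mug, 76 mm across without its handle (at its +y), 92 mm high; 0.3 kg; loose, a bystander; origin at the centre of its underside
- tape: clear roll of tape lying flat, 70 mm outside, 52 mm inside, 20 mm high; loose, a bystander; origin at the centre of its underside
- glue: glue stick standing upright, 27 mm across, 86 mm high; loose, a bystander; origin at the centre of its underside
- notes: block of sticky notes, 76 x 76 x 24 mm; loose, a bystander; origin at the centre of its underside
- stapler: stapler, 130 x 34 mm, about 50 mm high; loose, a bystander; origin at the centre of its underside
- mouse: black computer mouse, 105 x 60 x 28 mm; loose, a bystander; origin at the centre of its underside

How it is judged:
By the outcome, as a careful person would: the job done as asked, in the order asked, and still so for the second after the job is handed in, with the robot touching nothing.
It also fails if it takes over 38 s, if anything falls off the work surface, if the arm or the gripper's body presses on something with over 40 N, if the wrist force passes 120 N, or if a joint passes its speed limit or range.

## Working session

There is one attempt and no reset: what is moved stays moved. The work goes in short steps, Python scripts to look and compute and a tool call to move; the robot and the scene stay as the last step left them, time stands still between calls to the robot, and variables do not carry over. Pictures are saved under pics/ and viewed, about 8 in all and at most 12, crops included, and the job is handed in when it is done.

Besides the shell and the picture viewer there is one more tool, called after ">>>" by a JSON object that holds its "method" and its "body", one argument or row to a line. jog_arm: Moves the arm, as the interface text tells. Its arguments: {"type":"object","properties":{"rows":{"type":"string"},"claw":{"type":"number"},"squeeze":{"type":"number"}},"required":["rows"]}

```bash
mkdir -p pics; python3 - <<'E'
from cell import ctrl
import cv2
for n in("scene","wrist"):
    cv2.imwrite(f"pics/{n}0.png",ctrl.snapshot(n))
s=ctrl.state();print(s)
E
```

```text
{'t': 0.1, 'joints': array([ 5.99316995e+01,  3.05518212e+00,  9.24845895e+01, -1.08764376e-04,
        8.45666905e+01, -6.81853414e+00]), 'qvel': array([ 0.0708023 , -0.02470272, -0.14341315,  0.03599925, -0.11267702,
        0.01979847]), 'joint_efforts': array([-3.17162019e-06, -3.94902492e+01, -3.71361995e+01, -1.14619006e-04,
        3.87206033e-03,  5.39531513e-06]), 'ee_pos': array([246.43533957, 573.75915536, 230.16367927]), 'tool_rot': array([[-9.29338709e-04,  3.94739086e-01,  9.18792790e-01],
       [-1.60901140e-03,  9.18791407e-01, -3.94740119e-01],
       [-9.99998274e-01, -1.84519534e-03, -2.18728732e-04]]), 'contact_force': array([-0.29952173, -0.63604461, -0.68271126]), 'torque': array([ 0.05424346, -0.00805656,  0.00414219]), 'width': 0.9982255212150608}
```

View pics/scene0.png

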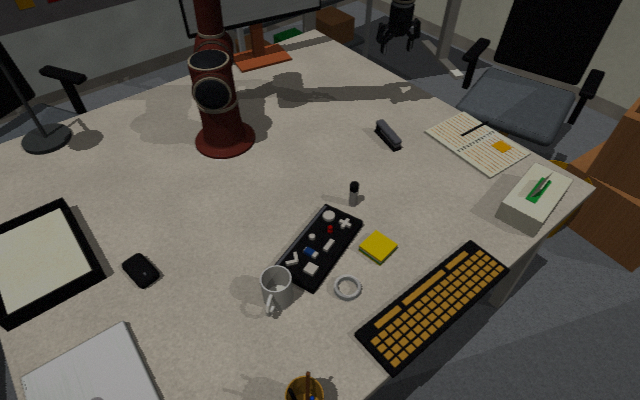

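View pics/wrist0.png

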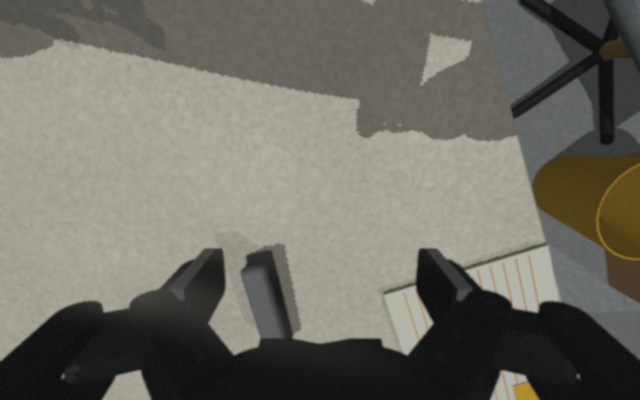

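The scene picture shows the pad near (320,247). The dot is near (311,237) and the bar near (328,245), both in the middle column. The magnet is at (330,230) and the eraser at (310,253). The wrist view only shows the stapler and notebook.

```bash
cat > h.py <<'E'
import numpy as np, cv2
from cell import ctrl
def ray(m,u,v,z):
    K=np.array(m["camera_matrix"]);E=np.array(m["extrinsics"]);R=E[:3,:3];c=-R.T@E[:3,3]
    d=R.T@np.linalg.inv(K)@[u,v,1];return c+d*(z-c[2])/d[2]
def proj(m,p):
    K=np.array(m["camera_matrix"]);E=np.array(m["extrinsics"]);q=K@(E[:3,:3]@p+E[:3,3]);return q[:2]/q[2]
E
python3 - <<'E'
from h import *
m=ctrl.camera_model("scene")
for n,u,v in [("disc",329,216),("plus",345,224),("dot",311,237),("bar",328,245),("chev",292,259),("sq",311,268)]:
    print(n,ray(m,u,v,40).round(1))
w=ctrl.camera_model("wrist");s=ctrl.state()
E=np.array(w["extrinsics"]);c=-E[:3,:3].T@E[:3,3]
print(w["camera_matrix"],c, s["tool_rot"].T@(c-s["ee_pos"]), E[:3,:3]@s["tool_rot"])
im=cv2.imread("pics/scene0.png")[195:305,240:400]
cv2.imwrite("pics/c0.png",cv2.resize(im,None,fx=5,fy=5,interpolation=cv2.INTER_CUBIC))
E
```

```text
disc [540.5  34.3  40. ]
plus [591.8  50.3  40. ]
dot [567.8 -52.9  40. ]
bar [618.2 -34.   40. ]
chev [ 593.7 -136.8   40. ]
sq [ 647.2 -115.3   40. ]
[[318.47790914   0.         320.24524531]
 [  0.         318.47790914 200.56899467]
 [  0.           0.           1.        ]] [187.23401108 600.06969931 372.48245629] [-142.30584722    0.54221747  -64.81071022] [[ 4.59293427e-04  9.99999712e-01  6.04941804e-04]
 [-2.57787859e-01 -4.66095501e-04  9.66201430e-01]
 [ 9.66201433e-01 -5.99716618e-04  2.57787570e-01]]
```

View pics/c0.png

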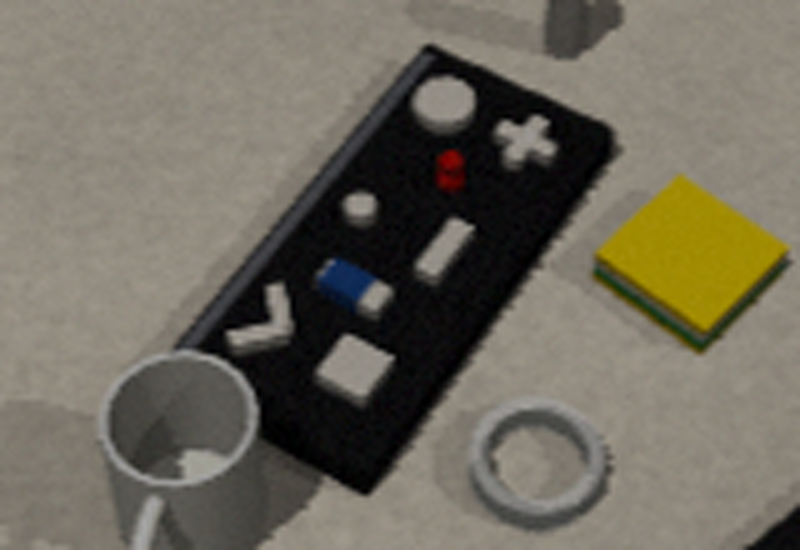

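>>> {"method": "jog_arm", "body": {
  "rows": "0 -0.61 0.77 0 0 0;0 -0.61 0.77 0 0 0;0 -0.61 0.77 0 0 0;0 -0.61 0.77 0 0 0;0 -0.61 0.77 0 0 0",
  "claw": 1,
  "squeeze": 20
}}

```text
t: 0.72
ee_pos: [387.0, 313.1, 230.9]
tool_rot: [[-0.0, 0.394, 0.919], [-0.0, 0.919, -0.394], [-1.0, -0.0, -0.0]]
contact_force: [0.6, -0.5, 0.1]
width: -0.0
```

>>> {"method": "jog_arm", "body": {
  "rows": "0 -0.61 0.77 0 0 0;0 -0.61 0.77 0 0 0;0 -0.61 0.77 0 0 0;0 -0.61 0.77 0 0 0;0 -0.61 0.77 0 0 0"
}}

```text
t: 1.35
ee_pos: [527.1, 53.7, 230.9]
tool_rot: [[-0.0, 0.395, 0.919], [0.0, 0.919, -0.395], [-1.0, 0.0, -0.0]]
contact_force: [0.3, 1.3, -0.6]
width: 0.004
```

>>> {"method": "jog_arm", "body": {
  "rows": "0 -0.61 0.77 0 0 0;0 -0.61 0.77 0 0 0;0.5 0 0 -1 0 0;0.5 0 0 -1 0 0;0 0 0 -1 0 0"
}}

```text
t: 1.98
ee_pos: [580.2, -48.0, 166.8]
tool_rot: [[-0.008, -0.017, 1.0], [0.002, 1.0, 0.017], [-1.0, 0.002, -0.008]]
contact_force: [-0.6, 1.1, 0.4]
width: 0.003
```

>>> {"method": "jog_arm", "body": {
  "rows": "0 0 0 -1 0 0;0 0 0 -1 0 0;0 0 0 0 0 0;0 0 0 0 0 0"
}}

```text
t: 2.48
ee_pos: [582.5, -48.1, 171.0]
tool_rot: [[-0.001, -0.286, 0.958], [0.0, 0.958, 0.286], [-1.0, 0.0, -0.0]]
contact_force: [0.4, 0.3, -0.1]
width: 0.0
```

```bash
python3 - <<'E'
from h import *
import pickle
s=ctrl.state();m=ctrl.camera_model("wrist");im=ctrl.snapshot("wrist")
pickle.dump((s,m),open("w1.pkl","wb"));cv2.imwrite("pics/w1.png",im)
print(s["t"],s["ee_pos"],s["tool_rot"],s["width"],s["contact_force"])
E
```

```text
2.475 [582.52883644 -48.1003483  171.01338756] [[-5.10615813e-04 -2.86384490e-01  9.58114640e-01]
 [ 9.01652386e-05  9.58114748e-01  2.86384570e-01]
 [-9.99999866e-01  2.32621125e-04 -4.63406615e-04]] 0.00013127159436661102 [ 0.39417382  0.25690696 -0.09572406]
```

View pics/w1.png

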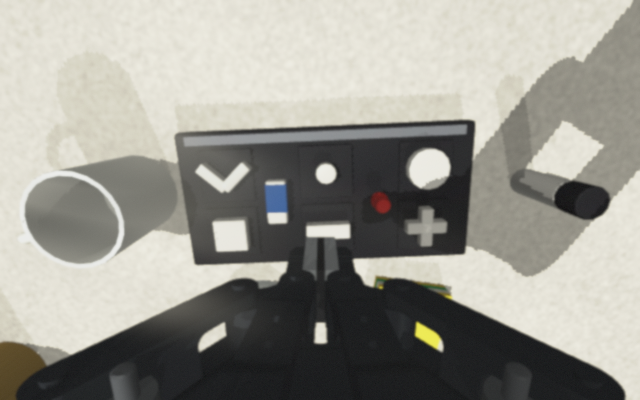

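The dot is at about (326,173) and the bar at about (328,230), its lower edge partly behind the fingers. The square is at (231,236), plus at (426,227) and disc at (429,168). I'll fit the pad grid to these.

```bash
python3 - <<'E'
from h import *
import pickle
s,m=pickle.load(open("w1.pkl","rb"))
im=cv2.imread("pics/w1.png");g=cv2.cvtColor(im,cv2.COLOR_BGR2GRAY)
def cen(u,v,r):
    a=(g[v-r:v+r+1,u-r:u+r+1]>140).astype(np.uint8)
    n,l,st,c=cv2.connectedComponentsWithStats(a);k=l[r,r];return c[k]+[u-r,v-r],st[k]
obs={}
for n,u,v,r,loc in [("disc",429,168,30,(-27,90)),("plus",426,227,28,(27,90)),("dot",326,173,18,(-27,0)),("sq",231,236,25,(27,-90)),("bar",328,230,24,(27,0))]:
    c,st=cen(u,v,r);p=ray(m,*c,40);obs[n]=(p,loc);print(n,c.round(1),st,p.round(1))
k=["disc","plus","dot","sq"]
A=np.array([obs[n][1] for n in k],float);B=np.array([obs[n][0][:2] for n in k])
a0,b0=A.mean(0),B.mean(0);U,S,V=np.linalg.svd((A-a0).T@(B-b0));R=V.T@U.T
print("yaw",np.degrees(np.arctan2(R[1,0],R[0,0])),"scale",S.sum()/((A-a0)**2).sum())
for n,(p,l) in obs.items(): 
    q=R@(np.array(l)-a0)+b0; print(n,q.round(1),(p[:2]-q).round(1))
    T=s["tool_rot"]; print("   tool units", (T.T@(np.r_[q,40]-s["ee_pos"])/60).round(3))
cv2.imwrite("pics/w1c.png",cv2.resize(im[120:270,170:480],None,fx=2.5,fy=2.5,interpolation=2))
E
```

```text
disc [428.6 168. ] [   9   11   42   39 1308] [535.7  35.9  40. ]
plus [426.7 227.3] [ 11  11  37  35 565] [586.8  54.2  40. ]
dot [325.5 173.4] [  8   8  20  21 335] [565.7 -48.2  40. ]
sq [229.9 235.2] [   6    8   36   33 1039] [ 645.4 -115.4   40. ]
bar [328.6 230.8] [  2  18  44  15 596] [615.5 -30.2  40. ]
yaw 19.198929140389247 scale 0.9957340666827482
disc [535.7  36.5] [-0.  -0.6]
   tool units [ 2.184  1.574 -0.343]
plus [586.7  54.2] [ 0.1 -0. ]
   tool units [2.184 1.614 0.556]
dot [565.3 -48.5] [0.3 0.3]
   tool units [ 2.184  0.075 -0.276]
sq [ 645.9 -115.8] [-0.5  0.3]
   tool units [ 2.183 -1.383  0.69 ]
bar [616.3 -30.8] [-0.8  0.6]
   tool units [2.183 0.115 0.623]
```

>>> {"method": "jog_arm", "body": {
  "rows": "0 0.115 0.623 -0.33 0 0;0.5 0 0 0 0 0;0.5 0 0 0 0 0;0.5 0 0 0 0 0;0.5 0 0 0 0 0"
}}

```text
t: 3.15
ee_pos: [616.5, -30.7, 50.4]
tool_rot: [[0.0, -0.331, 0.944], [-0.0, 0.944, 0.331], [-1.0, -0.0, 0.0]]
contact_force: [0.7, 1.3, 0.1]
width: -0.001
```

>>> {"method": "jog_arm", "body": {
  "rows": "0 0 0 0 0 0;0 0 0 0 0 0"
}}

```text
t: 3.4
ee_pos: [617.3, -30.9, 52.5]
tool_rot: [[0.002, -0.332, 0.943], [-0.0, 0.943, 0.332], [-1.0, -0.001, 0.001]]
contact_force: [0.5, -0.2, 0.6]
width: -0.002
```

```bash
python3 - <<'E'
from h import *
a=ctrl.snapshot("wrist")[100:400,120:520];b=ctrl.snapshot("side");cv2.imwrite("pics/w2.png",np.hstack([cv2.resize(a,(400,300)),cv2.resize(b,(400,250))[:0].reshape(0,400,3)]) if 0 else a)
m=ctrl.camera_model("side");u,v=map(int,proj(m,np.array([616,-31,45])));print(u,v)
c=b[max(0,v-60):v+60,max(0,u-80):u+80];cv2.imwrite("pics/s2.png",cv2.resize(c,None,fx=4,fy=4,interpolation=2))
s=ctrl.state();print(s["ee_pos"],s["contact_force"])
E
```

```text
354 207
[617.97303944 -31.00417173  53.46645389] [ 0.25784236  0.62641959 -0.63131677]
```

View pics/s2.png

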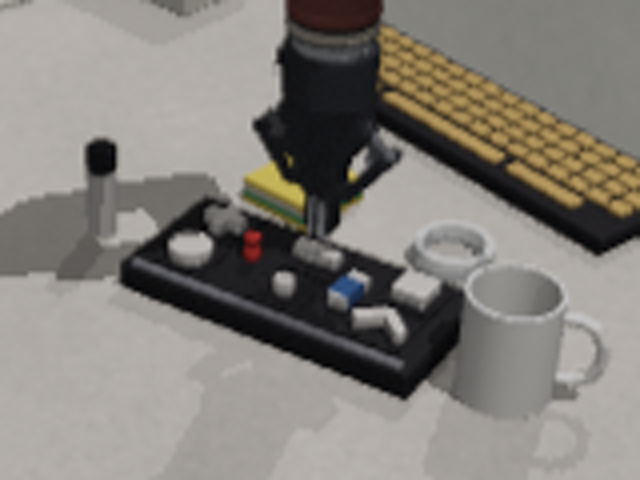

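View pics/w2.png

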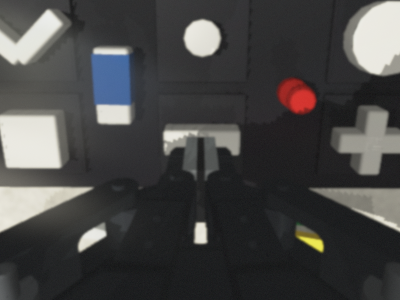

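Both views show the fingertips centred over the bar (wrist crop about (201,140)), with the magnet and eraser clear. I'll let the arm settle, then press.

>>> {"method": "jog_arm", "body": {
  "rows": "0 0 0 0 0 0;0 0 0 0 0 0;0 0 0 0 0 0"
}}

```text
t: 3.88
ee_pos: [616.7, -30.8, 51.6]
tool_rot: [[0.0, -0.332, 0.943], [-0.0, 0.943, 0.332], [-1.0, -0.0, 0.0]]
contact_force: [-0.7, -0.4, 0.0]
width: -0.003
```

>>> {"method": "jog_arm", "body": {
  "rows": "0.1 0 0 0 0 0;0 0 0 0 0 0;0 0 0 0 0 0"
}}

```text
t: 4.25
ee_pos: [616.3, -30.7, 45.0]
tool_rot: [[-0.0, -0.332, 0.943], [0.0, 0.943, 0.332], [-1.0, 0.0, -0.0]]
contact_force: [-0.1, -0.9, 0.5]
width: -0.002
```

>>> {"method": "jog_arm", "body": {
  "rows": "0.05 0 0 0 0 0;0.05 0 0 0 0 0;0.05 0 0 0 0 0;0.05 0 0 0 0 0;0 0 0 0 0 0"
}}

```text
t: 4.88
ee_pos: [616.6, -30.8, 33.5]
tool_rot: [[0.0, -0.332, 0.943], [-0.0, 0.943, 0.332], [-1.0, -0.0, 0.0]]
contact_force: [-1.5, 0.5, 3.5]
width: 0.001
```

>>> {"method": "jog_arm", "body": {
  "rows": "0 0 0 0 0 0;0 0 0 0 0 0"
}}

```text
t: 5.12
ee_pos: [616.6, -30.8, 33.6]
tool_rot: [[0.0, -0.332, 0.943], [-0.0, 0.943, 0.332], [-1.0, -0.0, 0.0]]
contact_force: [-1.8, -0.6, 4.4]
width: -0.0
```

The force matches the spring at about 6.5 mm. I'll go 1 mm deeper, then release slowly.

>>> {"method": "jog_arm", "body": {
  "rows": "0.017 0 0 0 0 0;0 0 0 0 0 0;0 0 0 0 0 0"
}}

```text
t: 5.5
ee_pos: [616.6, -30.8, 32.4]
tool_rot: [[0.0, -0.332, 0.943], [-0.0, 0.943, 0.332], [-1.0, -0.0, 0.0]]
contact_force: [-1.0, 0.2, 5.4]
width: 0.006
```

>>> {"method": "jog_arm", "body": {
  "rows": "-0.1 0 0 0 0 0;-0.1 0 0 0 0 0;-0.15 0 0 0 0 0;-0.2 0 0 0 0 0;-0.2 0 0 0 0 0"
}}

```text
t: 6.12
ee_pos: [616.6, -30.8, 78.2]
tool_rot: [[0.0, -0.332, 0.943], [-0.0, 0.943, 0.332], [-1.0, -0.0, 0.0]]
contact_force: [0.1, 0.3, 0.6]
width: -0.0
```

>>> {"method": "jog_arm", "body": {
  "rows": "0 0 -0.3 0 0 0;0 0 -0.3 0 0 0;0 0 -0.3 0 0 0;0 0 0 0 0 0;0 0 0 0 0 0"
}}

```text
t: 6.75
ee_pos: [566.3, -48.7, 78.0]
tool_rot: [[0.001, -0.332, 0.943], [-0.0, 0.943, 0.332], [-1.0, -0.001, 0.001]]
contact_force: [0.0, -0.4, 0.6]
width: -0.0
```

>>> {"method": "jog_arm", "body": {
  "rows": "0 0 0 0 0 0;0 0 0 0 0 0;0 0 0 0 0 0;0 0 0 0 0 0"
}}

```text
t: 7.25
ee_pos: [565.6, -48.7, 77.2]
tool_rot: [[-0.0, -0.332, 0.943], [0.0, 0.943, 0.332], [-1.0, 0.0, -0.0]]
contact_force: [0.3, 0.4, -0.3]
width: -0.0
```

```bash
python3 - <<'E'
from h import *
b=ctrl.snapshot("side");a=ctrl.snapshot("wrist")
c=b[147:267,274:434];cv2.imwrite("pics/s3.png",np.hstack([cv2.resize(c,(400,300),interpolation=2),a[100:400,120:520]]))
s=ctrl.state();print(s["ee_pos"],s["contact_force"],(s["tool_rot"].T@(np.array([565.5,-48.4,40])-s["ee_pos"])/60).round(3))
E
```

```text
[565.60191729 -48.66616864  77.26420986] [-0.35330977 -0.24703978 -0.50567874] [ 0.621  0.005 -0.   ]
```

View pics/s3.png

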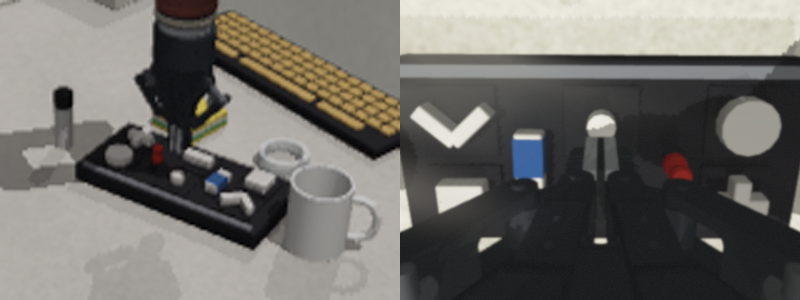

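The bar is up again, and the magnet and eraser haven't moved. The fingertips are centred over the dot (wrist crop about (601,122)), so I'll press it now.

>>> {"method": "jog_arm", "body": {
  "rows": "0.15 0 0 0 0 0;0.15 0 0 0 0 0;0.15 0 0 0 0 0;0.08 0 0 0 0 0;0 0 0 0 0 0"
}}

```text
t: 7.98
ee_pos: [565.2, -48.6, 44.8]
tool_rot: [[-0.001, -0.332, 0.943], [0.0, 0.943, 0.332], [-1.0, 0.001, -0.001]]
contact_force: [0.6, 0.4, -0.6]
width: 0.001
```

>>> {"method": "jog_arm", "body": {
  "rows": "0 0 0 0 0 0;0.05 0 0 0 0 0;0.05 0 0 0 0 0;0.05 0 0 0 0 0;0.05 0 0 0 0 0"
}}

```text
t: 8.6
ee_pos: [565.8, -48.8, 33.8]
tool_rot: [[0.0, -0.332, 0.943], [-0.0, 0.943, 0.332], [-1.0, -0.0, 0.0]]
contact_force: [-0.5, 0.5, 3.0]
width: 0.003
```

>>> {"method": "jog_arm", "body": {
  "rows": "0 0 0 0 0 0;0 0 0 0 0 0"
}}

```text
t: 8.85
ee_pos: [565.8, -48.8, 33.9]
tool_rot: [[0.0, -0.332, 0.943], [-0.0, 0.943, 0.332], [-1.0, -0.0, 0.0]]
contact_force: [0.0, -0.3, 4.9]
width: -0.002
```

>>> {"method": "jog_arm", "body": {
  "rows": "0.023 0 0 0 0 0;0 0 0 0 0 0;0 0 0 0 0 0"
}}

```text
t: 9.22
ee_pos: [565.8, -48.7, 32.3]
tool_rot: [[0.001, -0.332, 0.943], [-0.0, 0.943, 0.332], [-1.0, -0.0, 0.0]]
contact_force: [-0.8, 0.6, 4.4]
width: 0.002
```

>>> {"method": "jog_arm", "body": {
  "rows": "-0.1 0 0 0 0 0;-0.1 0 0 0 0 0;-0.2 0 0 0 0 0;-0.3 0 0 0 0 0;-0.4 0 0 0 0 0"
}}

```text
t: 9.85
ee_pos: [565.1, -48.6, 99.0]
tool_rot: [[-0.001, -0.332, 0.943], [0.0, 0.943, 0.332], [-1.0, 0.001, -0.001]]
contact_force: [0.5, -0.4, 0.0]
width: 0.002
```

>>> {"method": "jog_arm", "body": {
  "rows": "-0.4 0 0 0 0 0;-0.4 0 0 0 0 0;-0.3 0 0 0 0 0;0 0 0 0 0 0;0 0 0 0 0 0"
}}

```text
t: 10.48
ee_pos: [565.0, -48.6, 163.3]
tool_rot: [[-0.001, -0.332, 0.943], [0.0, 0.943, 0.332], [-1.0, 0.001, -0.001]]
contact_force: [-0.1, -0.0, -0.1]
width: 0.002
```

>>> {"method": "jog_arm", "body": {
  "rows": "0 0 0 0 0 0;0 0 0 0 0 0;0 0 0 0 0 0;0 0 0 0 0 0"
}}

```text
t: 10.98
ee_pos: [565.5, -48.7, 163.9]
tool_rot: [[-0.0, -0.332, 0.943], [0.0, 0.943, 0.332], [-1.0, 0.0, -0.0]]
contact_force: [0.3, -0.5, 0.1]
width: -0.002
```

```bash
python3 - <<'E'
from h import *
b=ctrl.snapshot("side");a=ctrl.snapshot("wrist")
c=b[147:267,274:434];cv2.imwrite("pics/s4.png",np.hstack([cv2.resize(c,(400,300),interpolation=2),a[60:360,120:520]]))
s=ctrl.state();print(s["t"],s["ee_pos"],s["contact_force"])
E
```

```text
11.075 [565.59988203 -48.69279524 164.09374396] [-0.51794901  0.20017002 -0.01987674]
```

View pics/s4.png

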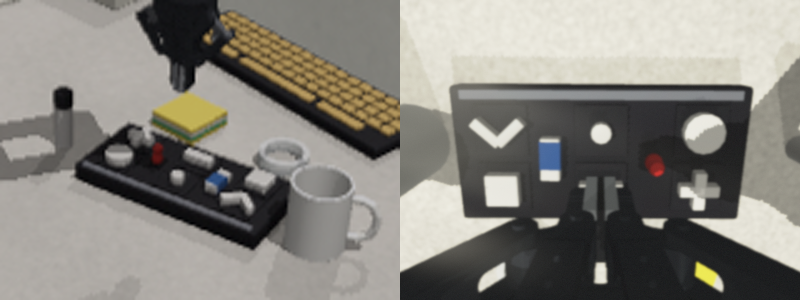

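All keys are up, the magnet and eraser are where they were, and the arm is clear.

```bash
python3 -c "
from cell import ctrl
print(ctrl.job_done())"
```

```text
the job is handed in; nothing more can be done
None
```

I pressed the long bar key and then the small round key with the closed fingertips, let each come up, withdrew to z ≈ 164 mm and handed the job in at about 11 s.

- **Key presses:** the bar went about 7.6 mm down (peak reading about 5.4 N). The small round key went about 7.7 mm down (peak reading about 4.9 N). These depths come from the measured tool height and agree with the spring forces given; the key joints could not be read directly.
- **Last checks:** the final pictures showed all keys up and the magnet, eraser, mug and the other things in view unmoved. The contact force was near zero.
- **Discrepancies:** none of the checks failed. After fast moves the arm swung about 2 mm before settling, so I did both presses slowly.

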